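# Check a cover plate's seam with a spring probe

### The job

Take the probe from the blue stand and, holding it upright with its brass tip lightly touching the bottom of the seam in the cover plate, guide it slowly along the whole seam from the green dot to the red dot, at about 3 cm a second. Press only lightly on its spring tip. Then hang the probe back in its stand, upright with its disc flat on top, and leave the other tools where they lie.

Things in the scene. Friction and masses are not known exactly. Their poses are not given: they have to be found in the camera images.
- plate: Fixed cover plate, 110 (x) x 170 (y) x 40 mm high, one half bright, one grey. Origin: centre of underside, z up. Between the halves an open seam, 12 mm wide, 10 deep, upright walls, flat dark bottom 30 mm above the bench: straight along -y, a 45 degree slant, straight along -y; closed 8 mm beyond its end points. A 14 mm green dot beside its start (+y end), a red one beside its far end.
- seam_0 (a point): Point 0 of 9 on the centre line of the seam's bottom, 30 mm above the bench: in the first straight, at the green dot; the seam is straight from each point to the next.
- seam_1 (a point): Point 1 of 9 on the centre line of the seam's bottom, 30 mm above the bench: in the first straight; the seam is straight from each point to the next.
- seam_2 (a point): Point 2 of 9 on the centre line of the seam's bottom, 30 mm above the bench: in the first straight; the seam is straight from each point to the next.
- seam_3 (a point): Point 3 of 9 on the centre line of the seam's bottom, 30 mm above the bench: at the first bend; the seam is straight from each point to the next.
- seam_4 (a point): Point 4 of 9 on the centre line of the seam's bottom, 30 mm above the bench: middle of the slanting part; the seam is straight from each point to the next.
- seam_5 (a point): Point 5 of 9 on the centre line of the seam's bottom, 30 mm above the bench: at the second bend; the seam is straight from each point to the next.
- seam_6 (a point): Point 6 of 9 on the centre line of the seam's bottom, 30 mm above the bench: in the last straight; the seam is straight from each point to the next.
- seam_7 (a point): Point 7 of 9 on the centre line of the seam's bottom, 30 mm above the bench: in the last straight; the seam is straight from each point to the next.
- seam_8 (a point): Point 8 of 9 on the centre line of the seam's bottom, 30 mm above the bench: in the last straight, at the red dot; the seam is straight from each point to the next.
- probe: Loose seam probe, 0.13 kg, hanging upright in its stand. Origin: centre of the underside of its guard disc (44 mm across, 5 thick); z up along the probe. Above: black square handle to hold, 18 x 18 mm, faces square to x and y, 5 to 67 mm above the origin. Below: steel barrel, 12 mm diameter, to 40 mm below the origin, end tapered; then a 6 mm brass spring plunger to 70 mm below.
- probe_tip (a point): Lowest point of the probe's brass plunger, on the probe's axis, 70 mm below its origin when the plunger is out. The plunger slides up into the probe by at most 12 mm against a spring: 0.4 N to start, 0.4 N more for each mm, 5 N at 12 mm.
- stand: Blue probe stand fixed to the bench, 90 x 90 mm, 105 mm high: solid base 28 mm high, four steel posts and a top plate 80 x 80 x 8 mm with a square hole of 26 mm in its middle. Origin: centre of its underside, z up. The probe hangs in the hole, its guard disc on the top plate. (Tall bins and a cabinet border the bench on the left, beyond y = 0.28; a wall panel overhangs the right side beyond y = -0.3, from 0.45 m up.)
- stand_hole (a point): Centre of the hole in the stand, level with the top face, 105 mm above the bench: the probe's origin belongs here (the disc may sit up to 7 mm to either side).
- nut_driver: Loose nut driver with black and red handle, 209 mm long, 35 mm high, a bystander; origin under its middle.
- wrench: Loose spanner, 244 mm long, 11 mm high, a bystander; origin under its middle.
- box_spanner: Loose light grey tubular box spanner, 150 mm long, 35 mm thick, a bystander; origin under its middle.
Things that resemble listed ones, but are neither listed nor needed, are in the scene too. What is shaped like the probe but pink is not meant.

How it is judged:
On the way, in this order (a step that is already met when the one before it is completed fails the run):
1. the probe tip touches the bottom of the seam at the green dot (within 7 mm), pressing with at least 0.3 N, for 0.1 s (horizontal distance between probe_tip and seam_0 below 0.007 m and z of probe_tip in the frame of plate below 0.0325 m and contact force between probe and plate above 0.3 N), for 0.1 s.
2. the probe tip touches the bottom of the seam at seam point 1 (within 7 mm), pressing with at least 0.3 N, for 0.1 s (horizontal distance between probe_tip and seam_1 below 0.007 m and z of probe_tip in the frame of plate below 0.0325 m and contact force between probe and plate above 0.3 N), for 0.1 s.
3. the probe tip touches the bottom of the seam at seam point 2 (within 7 mm), pressing with at least 0.3 N, for 0.1 s (horizontal distance between probe_tip and seam_2 below 0.007 m and z of probe_tip in the frame of plate below 0.0325 m and contact force between probe and plate above 0.3 N), for 0.1 s.
4. the probe tip touches the bottom of the seam at seam point 3 (within 7 mm), pressing with at least 0.3 N, for 0.1 s (horizontal distance between probe_tip and seam_3 below 0.007 m and z of probe_tip in the frame of plate below 0.0325 m and contact force between probe and plate above 0.3 N), for 0.1 s.
5. the probe tip touches the bottom of the seam at seam point 4 (within 7 mm), pressing with at least 0.3 N, for 0.1 s (horizontal distance between probe_tip and seam_4 below 0.007 m and z of probe_tip in the frame of plate below 0.0325 m and contact force between probe and plate above 0.3 N), for 0.1 s.
6. the probe tip touches the bottom of the seam at seam point 5 (within 7 mm), pressing with at least 0.3 N, for 0.1 s (horizontal distance between probe_tip and seam_5 below 0.007 m and z of probe_tip in the frame of plate below 0.0325 m and contact force between probe and plate above 0.3 N), for 0.1 s.
7. the probe tip touches the bottom of the seam at seam point 6 (within 7 mm), pressing with at least 0.3 N, for 0.1 s (horizontal distance between probe_tip and seam_6 below 0.007 m and z of probe_tip in the frame of plate below 0.0325 m and contact force between probe and plate above 0.3 N), for 0.1 s.
8. the probe tip touches the bottom of the seam at seam point 7 (within 7 mm), pressing with at least 0.3 N, for 0.1 s (horizontal distance between probe_tip and seam_7 below 0.007 m and z of probe_tip in the frame of plate below 0.0325 m and contact force between probe and plate above 0.3 N), for 0.1 s.
9. the probe tip touches the bottom of the seam at the red dot (within 7 mm), pressing with at least 0.3 N, for 0.1 s (horizontal distance between probe_tip and seam_8 below 0.007 m and z of probe_tip in the frame of plate below 0.0325 m and contact force between probe and plate above 0.3 N), for 0.1 s.
At the end, for the whole second after the job is handed in: The probe hangs at rest in its stand: its origin within 10 mm of the hole's centre sideways and 102 to 109 mm above the bench, upright within 0.1 rad (horizontal distance between probe and stand_hole below 0.01 m and z of probe in the frame of stand between 0.102 and 0.109 m and angle between probe's own z axis and vertical below 0.1 rad and linear speed of probe below 0.02 m/s); the robot touches nothing.
It fails at once if the probe presses the plate with more than 12 N (its spring driven home) (contact force between probe and plate above 12 N).
It fails at once if the probe moves faster than 60 mm/s while it presses the plate with more than 0.3 N (contact force between probe and plate above 0.3 N and linear speed of probe above 0.06 m/s).
It fails at once if the probe leans more than 0.3 rad while it touches the plate (contact force between probe and plate above 0.3 N and angle between probe's own z axis and vertical above 0.3 rad).
It fails at once if the nut driver, the wrench or the box spanner is shifted by more than 20 mm (distance of any of nut_driver, wrench, box_spanner from where it was at the start of the episode above 0.02 m).
It also fails if it takes over 64 s, if anything falls off the work surface, if the arm or the gripper's body presses on something with over 40 N, if the wrist force passes 120 N, or if a joint passes its speed limit or range.

### The arm

A 6-joint arm with a two-finger parallel gripper is mounted at the origin on the work surface; the furniture and walls round the work are solid. World frame = base frame: x ahead of the robot, y to its left, z up, the work surface at z = 0. Lengths are in m, angles in rad, forces in N, time in s.
With the tool pointing down it reaches from about 0.35 to 0.925 m from the base axis. Payload 6.4 kg.
Tool frame: the origin (TCP) lies midway between the tips of the shut fingers; the grasp point (between the pads) lies 19 mm behind it; z points along the fingers, x is the direction in which the jaws open and shut, and the axes are right-handed (so a half turn about z gives the same grasp; the last joint's range is limited). The gripper opens to 94 mm and grips with 3 to 60 N. Pads are 16 mm wide; open, the fingers measure 119 mm over their backs; the gripper's body (75 mm by 177 mm) begins 78 mm behind the grasp point.
Start: joints at [0.995, 0.245, 1.558, -0, 1.339, -0.174], TCP at [0.254, 0.598, 0.175] pointing down, gripper open.
Joint ranges: [-3.13, 3.13], [-1.02, 2.26], [0.13, 2.54], [-0.95, 4.09], [0.21, 2.88], [-2.74, 2.74]. Speed limits (rad/s): [2.57, 2.57, 3.14, 3.14, 3.14, 3.14].

### API

Orientations are given as a unit quaternion [x, y, z, w].
In Python, from rig import get_obs, get_image, camera_model, finish_job gives the robot as it stands.
- The arm moves only by the shell command python3 -m jog 'ROWS' [FORCE]. ROWS is JSON, a list of rows, each an object of numbers: "claw": the finger opening in mm, from 0 to 94; "x", "y", "z": the shift along the tool's x, y, z in mm; "rx", "ry", "rz": the turn, a rotation vector about the tool's x, y, z in degrees. In form: [{"claw": .., "x": .., "y": .., "z": .., "rx": .., "ry": .., "rz": ..}, ...]. A call has 1 to 8 rows; each row shifts and turns the commanded pose from where the row before left it, along the tool's axes as they then stand; what a row does not reach is not made up. A row lasts 1/10 s, in which the tool goes at most 50 mm and 8.59 degrees, less where a joint would pass 70% of its speed; a pose out of reach is approached as far as the arm can. A call is refused whole if a number of a shift passes 50 or a number of a turn 8.59, either way. A call with a gripper value outside its range is refused whole. The fingers move at their own pace and stop on an object; FORCE is the grip in N (left out, the last holds). Time passes only in rows, so rows that do not move let the fingers close. It gives the time, the measured TCP pose, the force and the opening at its end, in the units of the state.
- get_obs(): the state, without advancing time (a new reading comes with each control period).
- get_image(name): name is "scene" or "side" or "wrist"; returns the picture (384x512x3 uint8, blue, green, red); there is no depth.
- camera_model(name): a dict with "K" (3x3 intrinsics, pixels), "T" (4x4, takes a point from camera to world coordinates). Camera axes: x right, y up, looking along -z (the intrinsics and any distortion apply to the point x, -y, -z); pixel columns grow to the right and rows downward; lengths in m; the calibration is good to about 2 mm. A picture is of the moment at which its call begins: read the wrist's pose just before it. camera_model takes no time and is no camera call; for the wrist camera it gives the pose at the moment of the call.
- finish_job(): hands the job in, once; it reports no verdict.
The state is a dict: "t": time; "qpos": joint angles; "qd": joint speeds; "joint_efforts": joint torques, N m; "position": TCP position; "ee_rot": TCP orientation; "contact_force": force on the tool from outside, world axes, zero at the start; "wrist_torque": the same for the moment, N m; "gripper_width": finger opening in m.
Only numpy, scipy, OpenCV 4.12 (cv2) and the standard library are available. Lean on these libraries where they do the work, as an engineer would, in place of code of your own. Each camera call takes 0.05 s, during which the arm holds its last target. There are 200 camera calls.

## Working session

There is one attempt and no reset: what is moved stays moved. The work goes in short steps, Python scripts to look and compute and a shell command to move; the robot and the scene stay as the last step left them, time stands still between calls to the robot, and variables do not carry over. Pictures are saved under pics/ and viewed, about 8 in all and at most 12, crops included, and the job is handed in when it is done.

```bash
ls; mkdir -p pics
cat > h.py <<'E'
import numpy as np, cv2
from rig import *
from scipy.spatial.transform import Rotation as R
def ray(cam,u,v):
    c=camera_model(cam);K=np.array(c['K']);T=np.array(c['T'])
    D=np.array(c.get('dist',c.get('D',np.zeros(5))),float)
    p=cv2.undistortPoints(np.array([[[u,v]]],float),K,D)[0,0]
    return T[:3,3],T[:3,:3]@np.array([p[0],-p[1],-1.])
def atz(cam,u,v,z):
    o,d=ray(cam,u,v);return o+d*(z-o[2])/d[2]
def proj(cam,P):
    c=camera_model(cam);K=np.array(c['K']);T=np.array(c['T'])
    q=T[:3,:3].T@(np.array(P)-T[:3,3]);q=np.array([q[0],-q[1],-q[2]]);q=K@(q/q[2]);return q[:2]
def tri(obs):
    A=np.zeros((3,3));b=np.zeros(3)
    for cam,u,v in obs:
        o,d=ray(cam,u,v);d/=np.linalg.norm(d);M=np.eye(3)-np.outer(d,d);A+=M;b+=M@o
    return np.linalg.solve(A,b)
E
python3 - <<'E'
from h import *
for n in('scene','side'):
    c=camera_model(n);print(n,c.keys(),np.round(c['T'],3).tolist(),np.round(c['K'],1).tolist(),[c[k] for k in c if k not in 'KT'])
a,b=get_image('scene'),get_image('side')
cv2.imwrite('pics/raw_scene.png',a);cv2.imwrite('pics/raw_side.png',b)
cv2.imwrite('pics/1a.png',cv2.resize(a,(800,600)));cv2.imwrite('pics/1b.png',cv2.resize(b,(800,600)))
o=get_obs();print(o)
E
```

```text
pics
scene dict_keys(['K', 'T']) [[-0.717, 0.288, -0.634, -0.051], [-0.697, -0.286, 0.658, 0.463], [0.008, 0.914, 0.406, 0.455], [0.0, 0.0, 0.0, 1.0]] [[374.3, 0.0, 254.5], [0.0, 374.3, 200.8], [0.0, 0.0, 1.0]] []
side dict_keys(['K', 'T']) [[0.278, -0.829, 0.485, 0.95], [0.96, 0.247, -0.128, -0.235], [-0.013, 0.501, 0.865, 0.91], [0.0, 0.0, 0.0, 1.0]] [[355.5, 0.0, 260.5], [0.0, 355.5, 199.7], [0.0, 0.0, 1.0]] []
{'t': 0.1, 'qpos': array([ 9.94907323e-01,  2.45729936e-01,  1.55885808e+00, -6.04373594e-05,
        1.33872933e+00, -1.74118277e-01]), 'qd': array([-0.00122905,  0.00088564, -0.00327129, -0.0002021 ,  0.00015997,
        0.00026556]), 'joint_efforts': array([-4.53828870e-04, -4.16915810e+01, -3.15526879e+01,  6.86782622e-02,
        3.10099195e-02, -4.92114850e-05]), 'position': array([0.25387781, 0.59772827, 0.17428305]), 'ee_rot': array([ 8.33976859e-01,  5.51798744e-01, -7.79008493e-04,  3.71012044e-04]), 'contact_force': array([0.10559806, 0.4037637 , 0.81071454]), 'wrist_torque': array([-0.01620298, -0.02419511, -0.02313642]), 'gripper_width': 0.09385917883853703}
```

View pics/1a.png

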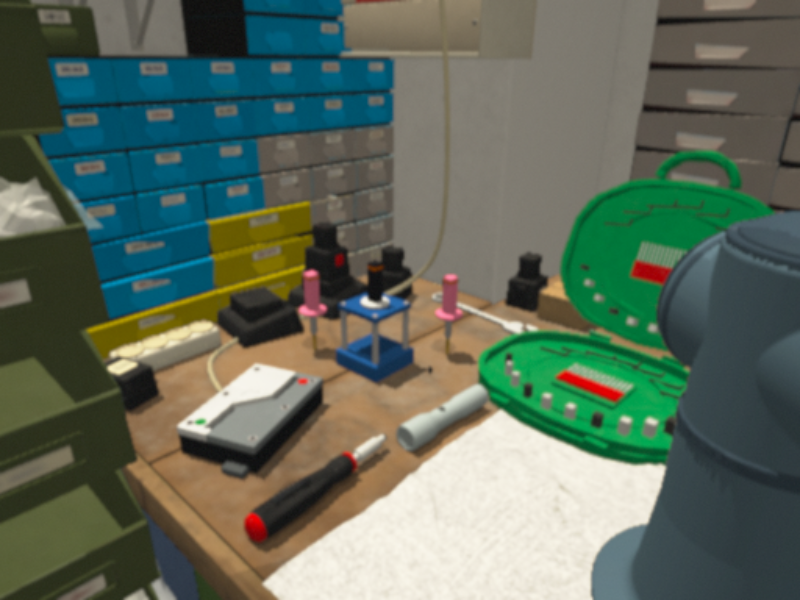

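View pics/1b.png

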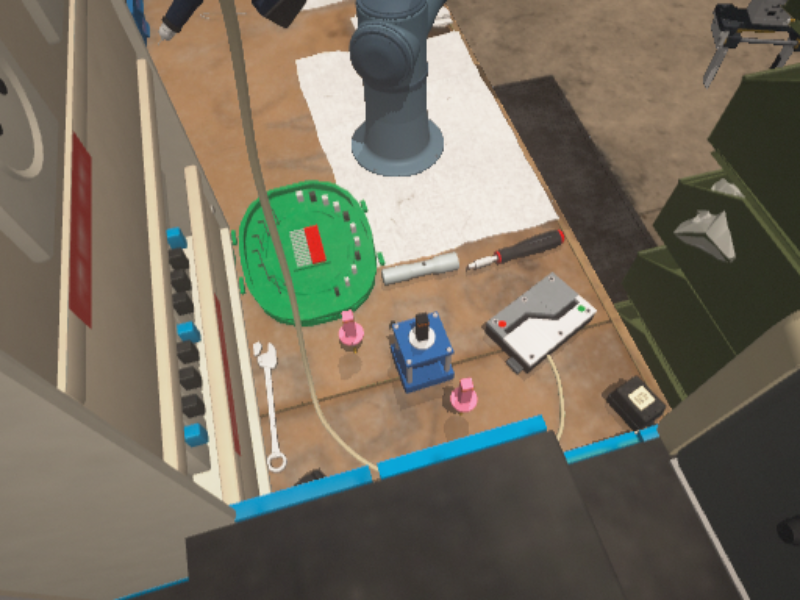

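The first picture (scene, shown at 1.5625×) has the blue stand at about (375,335) with a black-handled probe on a white disc, and the plate at (255,415). The second (side) has the stand at (422,345) and the plate at (542,322), with the green dot at (582,308) and the red at (502,323). There are three probe candidates in side: pink (350,325), pink (463,393) and black in the blue stand (422,325). Only the black one fits, so I'll confirm it in an enlarged crop.

Run:
```python
from h import *
b=cv2.imread('pics/raw_side.png');a=cv2.imread('pics/raw_scene.png')
c1=cv2.resize(b[170:255,240:390],None,fx=5.3,fy=5.3,interpolation=cv2.INTER_CUBIC)[:, :795]
cv2.imwrite('pics/2.png',c1);print(c1.shape)
c2=cv2.resize(a[160:250,205:275],None,fx=6,fy=6,interpolation=cv2.INTER_CUBIC);cv2.imwrite('pics/3.png',c2)
```

```text
(450, 795, 3)
```

View pics/2.png

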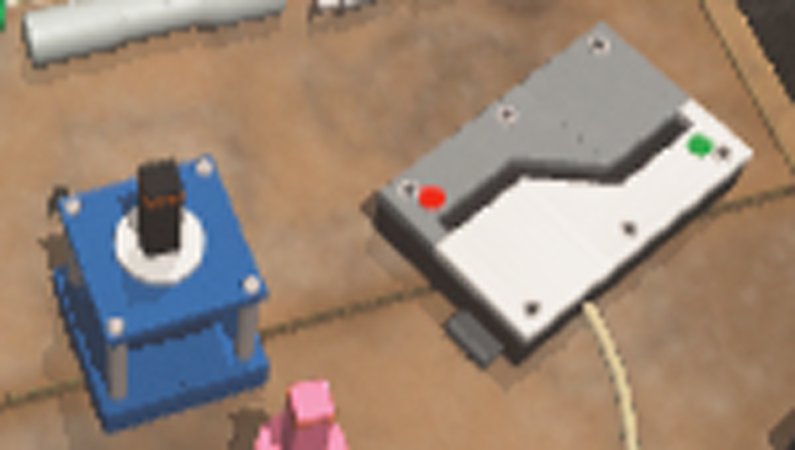

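View pics/3.png

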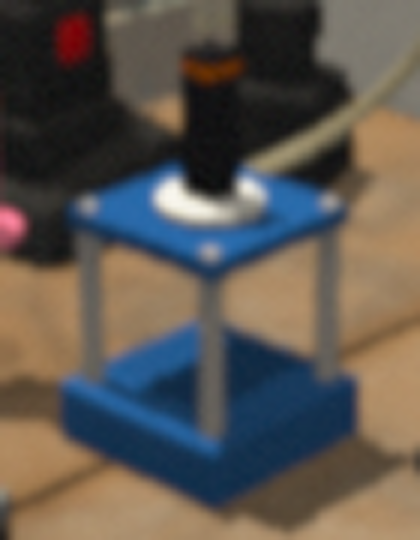

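The crops show the black-handled probe with its white disc on the blue stand, disc centre at crop (160,243), so that is the one meant. The plate corners are at crop (602,25), (752,152), (520,350) and (378,195), with the seam running from the green dot (700,146) to the red (432,197).

Run:
```python
from h import *
f=lambda u,v,z:atz('side',240+u/5.3,170+v/5.3,z)
pins=np.array([f(*p,.106) for p in[(71,206),(204,167),(251,285),(116,326)]]);print('pins',pins.round(4),pins.mean(0))
for i in range(4):
  d=pins[(i+1)%4]-pins[i];print(np.linalg.norm(d),np.degrees(np.arctan2(d[1],d[0])))
print('disc',f(160,243,.11),'handle top',f(158,168,.172), 'base/top px scene', atz('scene',205+210/6,160+195/6,.11))
C=np.array([f(*p,.04) for p in[(602,25),(752,152),(520,350),(378,195)]]);print('plate',C.round(4),C.mean(0))
for i in range(4):
  d=C[(i+1)%4]-C[i];print(np.linalg.norm(d),np.degrees(np.arctan2(d[1],d[0])))
print('red',f(432,197,.04),'green',f(700,146,.04))
for p in[(690,120),(612,178),(520,170),(445,232)]: print(f(*p,.03))
o=get_obs();print(R.from_quat(o['ee_rot']).as_matrix().round(3))
c=camera_model('wrist');print(np.array(c['T']).round(3),c['K'])
for w in((.55,-.03,.11),):
  print(proj('scene',w))
```

```text
pins [[ 0.5201 -0.1405  0.106 ]
 [ 0.5178 -0.072   0.106 ]
 [ 0.5856 -0.0702  0.106 ]
 [ 0.5879 -0.1375  0.106 ]] [ 0.5528647  -0.10505635  0.106     ]
0.06860985578739001 91.9699403243144
0.06787927367233483 1.538687918861578
0.0674239742743309 -88.04839339399435
0.0678591333468367 -177.46014350303716
disc [ 0.5538405  -0.10562225  0.11      ] handle top [ 0.54780015 -0.10537762  0.172     ] base/top px scene [ 0.54670879 -0.10640881  0.11      ]
plate [[0.4589 0.1801 0.04  ]
 [0.5568 0.2234 0.04  ]
 [0.6287 0.0614 0.04  ]
 [0.5247 0.024  0.04  ]] [0.54227349 0.12221855 0.04      ]
0.10709775226745502 23.828873214926045
0.1772375128718261 -66.08040998491056
0.11050953638235757 -160.23831731851297
0.16942328278194269 112.86404674483875
red [0.53392406 0.05076213 0.04      ] green [0.54556817 0.19858584 0.04      ]
[0.52435779 0.20540593 0.03      ]
[0.54569761 0.15020376 0.03      ]
[0.52711208 0.10511691 0.03      ]
[0.55079269 0.05299561 0.03      ]
[[ 0.391  0.92  -0.001]
 [ 0.92  -0.391 -0.001]
 [-0.002 -0.    -1.   ]]
[[ 0.391 -0.89  -0.235  0.185]
 [ 0.92   0.378  0.101  0.626]
 [-0.001 -0.256  0.967  0.383]
 [ 0.     0.     0.     1.   ]] [[272.76813051   0.         257.62330714]
 [  0.         272.76813051 197.15288493]
 [  0.           0.           1.        ]]
[214.55461175 201.2878999 ]
```

Run:
```python
from h import *
s=1.5625
print('pinkA disc',tri([('side',350/s,330/s),('scene',448/s,314/s)]),'pinkB',tri([('side',463/s,398/s),('scene',312/s,311/s)]))
print('pinkA top',tri([('side',348/s,314/s),('scene',450/s,277/s)]),'pinkB top',tri([('side',466/s,381/s),('scene',311/s,271/s)]))
for n in('side','scene'):
  print(n,[ (proj(n,p)*s).round() for p in((.254,.598,.175),(.254,.598,.4),(.3,.3,0),(.3,.3,.3),(.5,.3,.3),(.7,.3,.0))])
im=get_image('wrist');cv2.imwrite('pics/4.png',im)
```

```text
pinkA disc [ 0.48777984 -0.21342053  0.07328065] pinkB [ 0.65727235 -0.06883626  0.07004719]
pinkA top [ 0.49025533 -0.21316369  0.13514383] pinkB top [ 0.65664561 -0.06994769  0.13911055]
side [array([724.,  99.]), array([791., -18.]), array([571., 210.]), array([615.,  90.]), array([677., 176.]), array([666., 378.])]
scene [array([-447.,  868.]), array([-1047.,   319.]), array([236., 619.]), array([190., 305.]), array([ 79., 242.]), array([ 71., 430.])]
```

View pics/4.png

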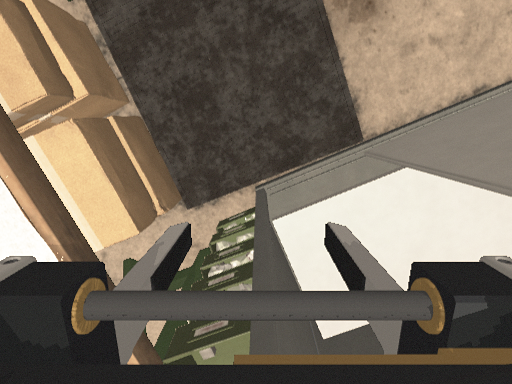

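The wrist view shows the arm out over the floor, with the bins ahead on the +x side and a cabinet on the +y side. The clear way out is along -y at x of about 0.25–0.3, rising.

```bash
python3 -m jog '[{"x":-36,"y":20,"z":-12},{"x":-36,"y":20,"z":-12},{"x":-36,"y":20,"z":-12},{"x":-36,"y":20,"z":-12},{"x":-36,"y":20,"z":-12},{"x":-36,"y":20,"z":-12},{"x":-36,"y":20,"z":-12},{"x":-36,"y":20,"z":-12}]'
```

```text
invalid input at $[0]: expected keys claw, x, y, z, rx, ry, rz
```

All keys are required in each row.

```bash
python3 -m jog '[{"claw":94,"x":-36,"y":20,"z":-12,"rx":0,"ry":0,"rz":0},{"claw":94,"x":-36,"y":20,"z":-12,"rx":0,"ry":0,"rz":0},{"claw":94,"x":-36,"y":20,"z":-12,"rx":0,"ry":0,"rz":0},{"claw":94,"x":-36,"y":20,"z":-12,"rx":0,"ry":0,"rz":0},{"claw":94,"x":-36,"y":20,"z":-12,"rx":0,"ry":0,"rz":0},{"claw":94,"x":-36,"y":20,"z":-12,"rx":0,"ry":0,"rz":0},{"claw":94,"x":-36,"y":20,"z":-12,"rx":0,"ry":0,"rz":0},{"claw":94,"x":-36,"y":20,"z":-12,"rx":0,"ry":0,"rz":0}]'
```

```text
t: 0.95
position: [0.2884, 0.2691, 0.2714]
ee_rot: [0.834, 0.552, -0.0, 0.0]
contact_force: [0.6, -0.0, 0.3]
gripper_width: 0.0938
```

```bash
python3 -m jog '[{"claw":94,"x":-8,"y":41,"z":-3,"rx":0,"ry":0,"rz":0},{"claw":94,"x":-8,"y":41,"z":-3,"rx":0,"ry":0,"rz":0},{"claw":94,"x":-8,"y":41,"z":-3,"rx":0,"ry":0,"rz":0},{"claw":94,"x":-8,"y":41,"z":-3,"rx":0,"ry":0,"rz":0},{"claw":94,"x":-8,"y":41,"z":-3,"rx":0,"ry":0,"rz":0},{"claw":94,"x":-8,"y":41,"z":-3,"rx":0,"ry":0,"rz":0}]' && python3 -m jog '[{"claw":94,"x":0,"y":0,"z":0,"rx":0,"ry":0,"rz":8.2},{"claw":94,"x":0,"y":0,"z":0,"rx":0,"ry":0,"rz":8.2},{"claw":94,"x":0,"y":0,"z":0,"rx":0,"ry":0,"rz":8.2},{"claw":94,"x":0,"y":0,"z":0,"rx":0,"ry":0,"rz":8.2},{"claw":94,"x":0,"y":0,"z":0,"rx":0,"ry":0,"rz":8.2},{"claw":94,"x":0,"y":0,"z":0,"rx":0,"ry":0,"rz":8.2},{"claw":94,"x":0,"y":0,"z":0,"rx":0,"ry":0,"rz":8.2},{"claw":94,"x":0,"y":0,"z":0,"rx":0,"ry":0,"rz":8.2}]'
python3 - <<'E'
from h import *
o=get_obs();print(o['position'],R.from_quat(o['ee_rot']).as_matrix().round(3),o['qpos'].round(2))
c=camera_model('wrist');np.savez('w5.npz',T=c['T'],K=c['K'])
im=get_image('wrist');cv2.imwrite('pics/5raw.png',im);cv2.imwrite('pics/5.png',cv2.resize(im,(800,600),interpolation=cv2.INTER_CUBIC))
E
```

```text
t: 1.55
position: [0.4976, 0.1289, 0.2891]
ee_rot: [0.834, 0.552, -0.0, -0.0]
contact_force: [-0.3, 0.5, -0.5]
gripper_width: 0.0942
t: 2.35
position: [0.4962, 0.1302, 0.2889]
ee_rot: [1.0, 0.009, -0.0, 0.0]
contact_force: [0.5, -0.1, 0.2]
gripper_width: 0.0936
[0.49621731 0.13022016 0.28888988] [[ 1.     0.018 -0.001]
 [ 0.018 -1.    -0.   ]
 [-0.001  0.    -1.   ]] [ 0.04 -0.16  1.77  0.    1.53  0.02]
```

View pics/5.png

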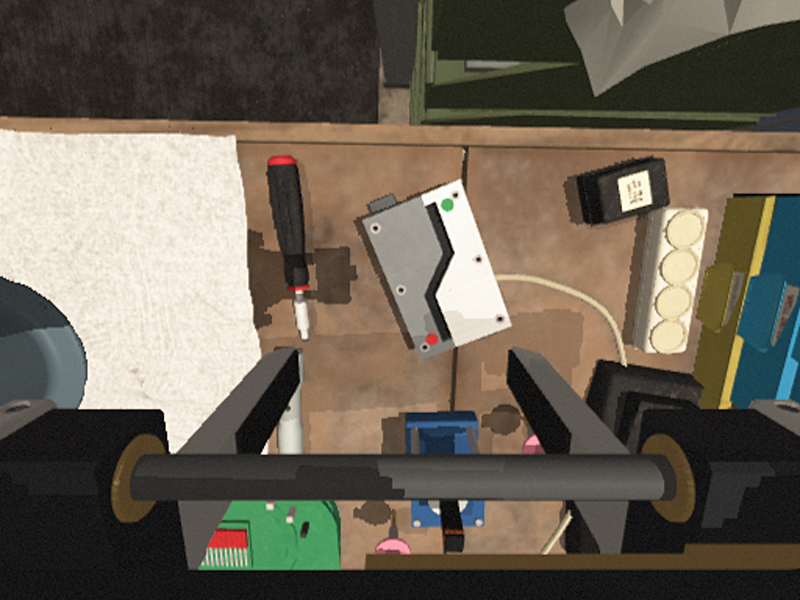

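The wrist view shows the whole plate from above, at about (435,270) in this picture, with green (447,205) and red (432,340). The stand is at (443,470). I'll enlarge the plate to fix its pose.

Run:
```python
from h import *
im=cv2.imread('pics/5raw.png');cv2.imwrite('pics/6.png',cv2.resize(im[108:236,220:335],None,fx=4.6,fy=4.6,interpolation=cv2.INTER_CUBIC))
```

```text
(no output)
```

View pics/6.png

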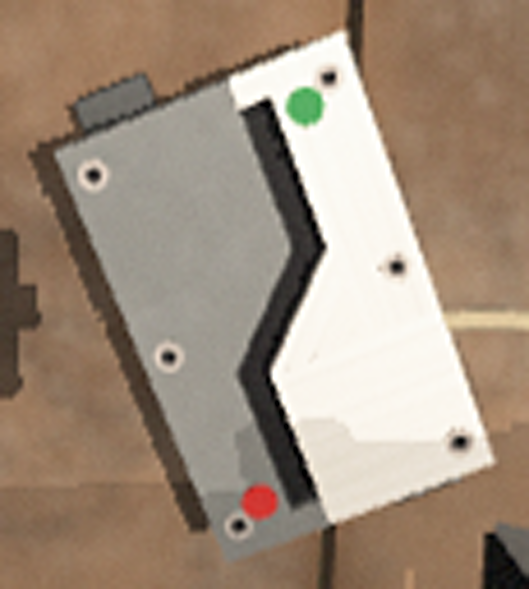

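```bash
cat >> h.py <<'E'
w=np.load('w5.npz')
def wz(u,v,z,w=w):
    K=w['K'];T=w['T'];q=np.linalg.solve(K,[u,v,1.]);d=T[:3,:3]@np.array([q[0],-q[1],-1]);o=T[:3,3];return o+d*(z-o[2])/d[2]
E
python3 - <<'E'
from h import *
f=lambda p,z=.04:wz(220+(p[0]+.5)/4.6-.5,108+(p[1]+.5)/4.6-.5,z)
C=np.array([f(p)[:2] for p in[(55,150),(345,30),(493,462),(228,560)]])
M=np.array([[-.055,.085],[.055,.085],[.055,-.085],[-.055,-.085]])
c=C.mean(0);A=C-c;U,S,Vt=np.linalg.svd(M.T@A);Rm=(U@Vt).T
print('centre',c,'yaw',np.degrees(np.arctan2(Rm[1,0],Rm[0,0])),'res mm',((A-M@Rm.T)*1e3).round(1).tolist())
g=lambda p:((f(p)[:2]-c)@Rm*1e3).round(1)
for n,p in dict(green=(305,106),red=(260,502),Ls=(241,112),L1=(293,245),L2=(239,375),Le=(291,508),Rs=(268,98),R1=(326,245),R2=(270,375),Re=(317,496)).items(): print(n,g(p),f(p)[:2].round(4))
# side-cam refs in the same plate frame
h=lambda u,v,z:((atz('side',240+u/5.3,170+v/5.3,z)[:2]-c)@Rm*1e3).round(1)
print('side green',h(700,146,.04),'red',h(432,197,.04))
s=1.5625
print('disc wrist', wz(446/s,508/s,.11), 'stand corners', wz(403/s,520/s,.105),wz(487/s,522/s,.105))
E
```

```text
centre [0.53529532 0.12229754] yaw 22.79038278604095 res mm [[0.2, -0.6], [0.2, -0.3], [-1.0, -0.0], [0.6, 0.9]]
green [33.2 65.6] [0.5405 0.1956]
red [-34.1 -66.8] [0.5297 0.0476]
Ls [11.4 72.1] [0.5179 0.1932]
L1 [12.1 21.1] [0.5383 0.1464]
L2 [-23.6 -17. ] [0.5201 0.0975]
Le [-23.9 -73.4] [0.5418 0.0453]
Rs [22. 73.] [0.5273 0.1982]
R1 [23.3 16.6] [0.5503 0.1466]
R2 [-12.8 -21.3] [0.5317 0.0977]
Re [-12.9 -72.6] [0.5515 0.0504]
side green [39.  66.4] red [-29.  -65.4]
disc wrist [ 0.54668882 -0.11973708  0.11      ] stand corners [ 0.5009258  -0.14028706  0.105     ] [ 0.59315242 -0.14122212  0.105     ]
```

The plate is at (0.535,0.122) with a yaw of 22.8°. In the plate frame the seam runs (17.5,65) → (17.5,18) → (-18,-18) → (-18,-65) mm. Next I'll go toward the stand and look again.

```bash
python3 -m jog '[{"claw":60,"x":6,"y":20,"z":2,"rx":0,"ry":0,"rz":0},{"claw":60,"x":6,"y":20,"z":2,"rx":0,"ry":0,"rz":0},{"claw":60,"x":6,"y":20,"z":2,"rx":0,"ry":0,"rz":0},{"claw":60,"x":6,"y":20,"z":2,"rx":0,"ry":0,"rz":0},{"claw":60,"x":6,"y":20,"z":2,"rx":0,"ry":0,"rz":0},{"claw":60,"x":6,"y":20,"z":2,"rx":0,"ry":0,"rz":0},{"claw":60,"x":6,"y":20,"z":2,"rx":0,"ry":0,"rz":0},{"claw":60,"x":6,"y":20,"z":2,"rx":0,"ry":0,"rz":0}]'
python3 - <<'E'
from h import *
get_image('wrist')
o=get_obs();print(o['position'],R.from_quat(o['ee_rot']).as_matrix().round(3))
c=camera_model('wrist');np.savez('w7.npz',T=c['T'],K=c['K'])
im=get_image('wrist');cv2.imwrite('pics/7raw.png',im)
u,v=proj('wrist',(.547,-.106,.12));u=int(u);v=int(v);print(u,v,u-70,v-60)
cv2.imwrite('pics/7.png',cv2.resize(im[v-60:v+50,u-70:u+70],None,fx=5,fy=5,interpolation=cv2.INTER_CUBIC))
E
```

```text
t: 3.2
position: [0.5483, -0.0294, 0.2729]
ee_rot: [1.0, 0.013, -0.0, -0.0]
contact_force: [-0.4, -0.6, 0.5]
gripper_width: 0.0599
[ 0.54877294 -0.0318975   0.27229558] [[ 1.     0.024 -0.001]
 [ 0.024 -1.    -0.001]
 [-0.001  0.001 -1.   ]]
255 233 185 173
```

View pics/7.png

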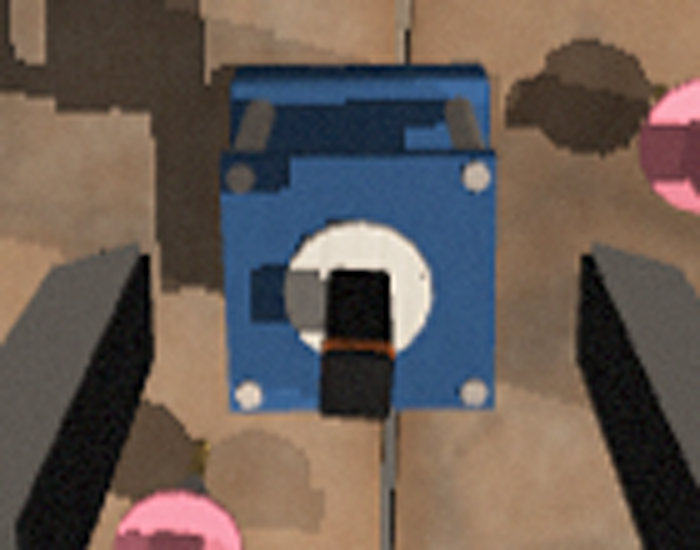

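The picture shows the probe with a white disc centred at crop (358,292) and the stand pins at (240,178), (476,177), (249,396) and (474,393). The fingers straddle it evenly.

Run:
```python
from h import *
w7=np.load('w7.npz')
f=lambda p,z:wz(185+(p[0]+.5)/5-.5,173+(p[1]+.5)/5-.5,z,w7)
P=np.array([f(p,.106) for p in[(240,178),(476,177),(249,396),(474,393)]]);print(P.round(4),P.mean(0))
for a,b in((0,1),(2,3)):
  d=P[b]-P[a];print(np.degrees(np.arctan2(d[1],d[0])))
print('disc',f((358,292),.11), 'handle mid top',f((356,415),.172),f((359,270),.11))
o=get_obs();p=o['position'];print(p)
# bar check: tool x sightline
for d in (f((358,292),.11),):
  D=d-p; Rm=R.from_quat(o['ee_rot']).as_matrix();print('tool shift mm',(Rm.T@(np.r_[d[:2],.105+.021]-p)*1e3).round(1))
```

```text
[[ 0.5131 -0.075   0.106 ]
 [ 0.5809 -0.0731  0.106 ]
 [ 0.5159 -0.1434  0.106 ]
 [ 0.5833 -0.1408  0.106 ]] [ 0.54830927 -0.10805467  0.106     ]
1.6349620911975866
2.222299851719932
disc [ 0.54780526 -0.10759633  0.11      ] handle mid top [ 0.54783502 -0.11528751  0.172     ] [ 0.54794091 -0.10077759  0.11      ]
[ 0.54831383 -0.03026669  0.27242968]
tool shift mm [ -2.1  77.3 146.4]
```

```bash
python3 -m jog '[{"claw":60,"x":-1,"y":20,"z":0,"rx":0,"ry":0,"rz":0},{"claw":60,"x":-1,"y":20,"z":0,"rx":0,"ry":0,"rz":0},{"claw":60,"x":0,"y":20,"z":0,"rx":0,"ry":0,"rz":0.5},{"claw":60,"x":0,"y":17,"z":10,"rx":0,"ry":0,"rz":0},{"claw":60,"x":0,"y":0,"z":20,"rx":0,"ry":0,"rz":0},{"claw":60,"x":0,"y":0,"z":20,"rx":0,"ry":0,"rz":0},{"claw":60,"x":0,"y":0,"z":20,"rx":0,"ry":0,"rz":0},{"claw":60,"x":0,"y":0,"z":20,"rx":0,"ry":0,"rz":0}]'
python3 -m jog '[{"claw":60,"x":0,"y":0,"z":20,"rx":0,"ry":0,"rz":0},{"claw":60,"x":0,"y":0,"z":20,"rx":0,"ry":0,"rz":0},{"claw":60,"x":0,"y":0,"z":10,"rx":0,"ry":0,"rz":0},{"claw":60,"x":0,"y":0,"z":6,"rx":0,"ry":0,"rz":0},{"claw":60,"x":0,"y":0,"z":0,"rx":0,"ry":0,"rz":0},{"claw":60,"x":0,"y":0,"z":0,"rx":0,"ry":0,"rz":0}]'
python3 - <<'E'
from h import *
o=get_obs();print(o['position'],R.from_quat(o['ee_rot']).as_matrix().round(3))
E
```

```text
t: 4.1
position: [0.5475, -0.1051, 0.1816]
ee_rot: [1.0, 0.008, -0.0, -0.0]
contact_force: [0.5, -0.2, -0.6]
gripper_width: 0.0603
t: 4.7
position: [0.5486, -0.1058, 0.1281]
ee_rot: [1.0, 0.008, 0.001, 0.0]
contact_force: [-0.6, -0.6, 0.2]
gripper_width: 0.0602
[ 0.54855726 -0.10575629  0.12808304] [[ 1.     0.016  0.001]
 [ 0.016 -1.    -0.   ]
 [ 0.001  0.    -1.   ]]
```

```bash
python3 -m jog '[{"claw":40,"x":0,"y":2,"z":0,"rx":0,"ry":0,"rz":-1},{"claw":30,"x":0,"y":0,"z":1,"rx":0,"ry":0,"rz":0},{"claw":22,"x":0,"y":0,"z":0,"rx":0,"ry":0,"rz":0},{"claw":15,"x":0,"y":0,"z":0,"rx":0,"ry":0,"rz":0},{"claw":10,"x":0,"y":0,"z":0,"rx":0,"ry":0,"rz":0},{"claw":10,"x":0,"y":0,"z":0,"rx":0,"ry":0,"rz":0},{"claw":10,"x":0,"y":0,"z":0,"rx":0,"ry":0,"rz":0},{"claw":10,"x":0,"y":0,"z":0,"rx":0,"ry":0,"rz":0}]' 25
python3 -m jog '[{"claw":10,"x":0,"y":0,"z":0,"rx":0,"ry":0,"rz":0},{"claw":10,"x":0,"y":0,"z":0,"rx":0,"ry":0,"rz":0},{"claw":10,"x":0,"y":0,"z":0,"rx":0,"ry":0,"rz":0},{"claw":10,"x":0,"y":0,"z":0,"rx":0,"ry":0,"rz":0},{"claw":10,"x":0,"y":0,"z":0,"rx":0,"ry":0,"rz":0}]'
```

```text
t: 5.5
position: [0.548, -0.1075, 0.1263]
ee_rot: [1.0, 0.016, -0.0, -0.0]
contact_force: [-0.2, -0.0, 0.4]
gripper_width: 0.018
t: 6.0
position: [0.5481, -0.1076, 0.1263]
ee_rot: [1.0, 0.016, 0.0, -0.0]
contact_force: [0.0, 0.2, 0.0]
gripper_width: 0.0184
```

```bash
python3 -m jog '[{"claw":10,"x":0,"y":0,"z":-5,"rx":0,"ry":0,"rz":0},{"claw":10,"x":0,"y":0,"z":-15,"rx":0,"ry":0,"rz":0},{"claw":10,"x":0,"y":0,"z":-20,"rx":0,"ry":0,"rz":0},{"claw":10,"x":0,"y":0,"z":-20,"rx":0,"ry":0,"rz":0},{"claw":10,"x":0,"y":0,"z":-20,"rx":0,"ry":0,"rz":0},{"claw":10,"x":0,"y":0,"z":-20,"rx":0,"ry":0,"rz":0},{"claw":10,"x":0,"y":0,"z":-10,"rx":0,"ry":0,"rz":0},{"claw":10,"x":0,"y":0,"z":0,"rx":0,"ry":0,"rz":0}]'
python3 -m jog '[{"claw":10,"x":-3,"y":-20,"z":0,"rx":0,"ry":0,"rz":0},{"claw":10,"x":-4,"y":-40,"z":0,"rx":0,"ry":0,"rz":0},{"claw":10,"x":-4,"y":-40,"z":0,"rx":0,"ry":0,"rz":0},{"claw":10,"x":-4,"y":-40,"z":0,"rx":0,"ry":0,"rz":0},{"claw":10,"x":-4,"y":-40,"z":0,"rx":0,"ry":0,"rz":0},{"claw":10,"x":-4,"y":-40,"z":0,"rx":0,"ry":0,"rz":0},{"claw":10,"x":-4,"y":-40,"z":0,"rx":0,"ry":0,"rz":0},{"claw":10,"x":0,"y":-20,"z":0,"rx":0,"ry":0,"rz":0}]'
python3 - <<'E'
from h import *
o=get_obs();print(o['position'],R.from_quat(o['ee_rot']).as_matrix().round(3))
E
```

```text
t: 6.8
position: [0.549, -0.1081, 0.2387]
ee_rot: [1.0, 0.016, 0.002, 0.001]
contact_force: [-0.2, -0.1, -1.6]
gripper_width: 0.0181
t: 7.6
position: [0.5103, 0.174, 0.235]
ee_rot: [1.0, 0.018, -0.001, -0.0]
contact_force: [0.4, -0.1, -1.2]
gripper_width: 0.0176
[0.51030795 0.17396428 0.23502318] [[ 0.999  0.035 -0.002]
 [ 0.035 -0.999  0.   ]
 [-0.002 -0.    -1.   ]]
```

```bash
python3 -m jog '[{"claw":10,"x":8,"y":-6,"z":0,"rx":0,"ry":0,"rz":0},{"claw":10,"x":8.5,"y":-8,"z":10,"rx":0,"ry":0,"rz":0},{"claw":10,"x":0,"y":0,"z":20,"rx":0,"ry":0,"rz":0},{"claw":10,"x":0,"y":0,"z":20,"rx":0,"ry":0,"rz":0},{"claw":10,"x":0,"y":0,"z":20,"rx":0,"ry":0,"rz":0},{"claw":10,"x":0,"y":0,"z":12,"rx":0,"ry":0,"rz":0},{"claw":10,"x":0,"y":0,"z":5,"rx":0,"ry":0,"rz":0},{"claw":10,"x":0,"y":0,"z":0,"rx":0,"ry":0,"rz":0}]'
python3 - <<'E'
from h import *
get_image('wrist');get_image('wrist')
o=get_obs();print(o['position'],R.from_quat(o['ee_rot']).as_matrix().round(3),o['contact_force'])
c=camera_model('wrist');np.savez('w8.npz',T=c['T'],K=c['K'])
im=get_image('wrist');cv2.imwrite('pics/8raw.png',im)
u,v=map(int,proj('wrist',o['position']-[0,0,.0913]));print('tip exp',proj('wrist',o['position']-[0,0,.0913]),u-60,v-60)
cv2.imwrite('pics/8.png',cv2.resize(im[v-60:v+40,u-60:u+60],None,fx=6,fy=6,interpolation=cv2.INTER_CUBIC))
E
```

```text
t: 8.4
position: [0.5278, 0.1854, 0.1486]
ee_rot: [1.0, 0.016, -0.001, 0.0]
contact_force: [0.1, -0.3, -2.5]
gripper_width: 0.0178
[0.5286838  0.18576066 0.15018096] [[ 0.999  0.033  0.002]
 [ 0.033 -0.999  0.   ]
 [ 0.002 -0.    -1.   ]] [ 0.28106859  0.23208603 -1.46670588]
tip exp [257.89814318 192.26060703] 197 132
```

View pics/8.png

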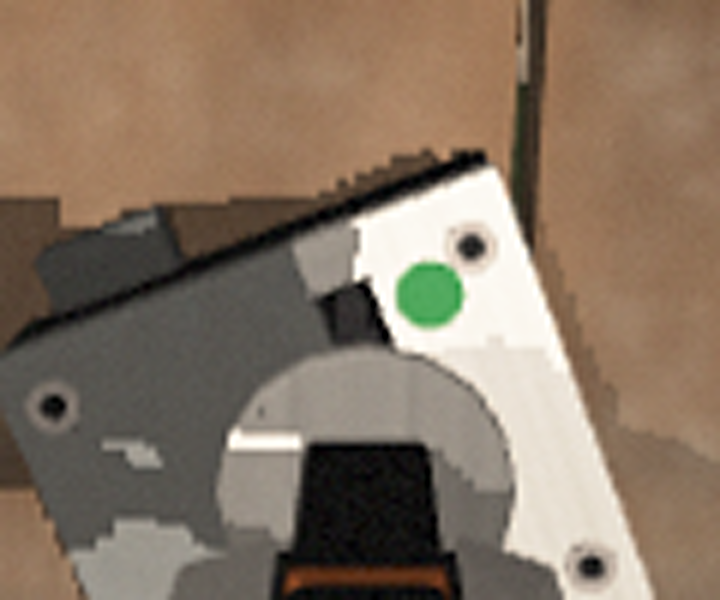

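The disc hides the tip. Disc centre is at crop (366,492), the green dot at (430,294), the plate corner at (487,160) and the seam start corners at about (318,298) and (369,281).

Run:
```python
from h import *
w8=np.load('w8.npz')
f=lambda p,z:wz(197+(p[0]+.5)/6-.5,132+(p[1]+.5)/6-.5,z,w8)
o=get_obs();P=o['position'];Rm=R.from_quat(o['ee_rot']).as_matrix();print(P)
zd=P[2]-.0213+.005
print('disc',f((366,492),zd),'R',f((515,492),zd)-f((366,492),zd),'top',f((366,347),zd))
c=np.array([.5353,.1223]);a=np.radians(22.8);Q=np.array([[np.cos(a),-np.sin(a)],[np.sin(a),np.cos(a)]])
for n,p,m in(('green',(430,294),(33.2,65.6)),('corner',(487,160),(55,85)),('screw',(470,246),None),('Rs',(369,281),(22,73)),('Ls',(318,298),(11.4,72.1))):
  x=f(p,.04)[:2];print(n,x.round(4),'plate frame',((x-c)@Q*1e3).round(1),m)
S=[(17.6,65),(17.6,18.3),(-18.2,-18.3),(-18.2,-65)]
W=[c+Q@(np.array(s)/1e3) for s in S]
for w_ in W: print(w_.round(4),'tool rel mm',(Rm.T@np.r_[w_-P[:2],0]*1e3).round(1))
for p,q in zip(W,W[1:]): d=Rm.T@np.r_[q-p,0]*1e3;print(d.round(1),np.linalg.norm(d).round(1),(d/np.linalg.norm(d)*3).round(2))
```

```text
[0.5287858  0.18586786 0.15044599]
disc [0.52805615 0.1851589  0.13414599] R [0.02146971 0.00068068 0.        ] top [0.52736393 0.20660357 0.13414599]
green [0.5406 0.1958] plate frame [33.3 65.7] (33.2, 65.6)
corner [0.5505 0.2226] plate frame [52.9 86.6] (55, 85)
screw [0.548  0.2056] plate frame [44.  71.9] None
Rs [0.5284 0.198 ] plate frame [23.  72.5] (22, 73)
Ls [0.5184 0.1943] plate frame [12.3 72.9] (11.4, 72.1)
[0.5263 0.189 ] tool rel mm [-2.3 -3.3 -0. ]
[0.5444 0.146 ] tool rel mm [14.3 40.4  0. ]
[0.5256 0.0984] tool rel mm [-6.  87.3 -0. ]
[0.5437 0.0553] tool rel mm [ 10.7 131.    0. ]
[16.7 43.6  0. ] 46.7 [1.07 2.8  0.  ]
[-20.4  47.   -0. ] 51.2 [-1.19  2.75 -0.  ]
[16.7 43.6  0. ] 46.7 [1.07 2.8  0.  ]
```

```bash
python3 -m jog '[{"claw":10,"x":-1,"y":-2,"z":0,"rx":0,"ry":0,"rz":0},{"claw":10,"x":-1,"y":-1.7,"z":0,"rx":0,"ry":0,"rz":0},{"claw":10,"x":0,"y":0,"z":0,"rx":0,"ry":0,"rz":0},{"claw":10,"x":0,"y":0,"z":4,"rx":0,"ry":0,"rz":0},{"claw":10,"x":0,"y":0,"z":4,"rx":0,"ry":0,"rz":0},{"claw":10,"x":0,"y":0,"z":4,"rx":0,"ry":0,"rz":0},{"claw":10,"x":0,"y":0,"z":4,"rx":0,"ry":0,"rz":0},{"claw":10,"x":0,"y":0,"z":4,"rx":0,"ry":0,"rz":0}]'
python3 -m jog '[{"claw":10,"x":0,"y":0,"z":2,"rx":0,"ry":0,"rz":0},{"claw":10,"x":0,"y":0,"z":2,"rx":0,"ry":0,"rz":0},{"claw":10,"x":0,"y":0,"z":0,"rx":0,"ry":0,"rz":0},{"claw":10,"x":0,"y":0,"z":0,"rx":0,"ry":0,"rz":0}]'
```

```text
t: 9.35
position: [0.5257, 0.1895, 0.1287]
ee_rot: [1.0, 0.016, -0.0, 0.0]
contact_force: [-0.8, -0.9, -1.2]
gripper_width: 0.0179
t: 9.75
position: [0.5259, 0.1896, 0.1254]
ee_rot: [1.0, 0.016, 0.0, -0.0]
contact_force: [0.9, -0.5, -2.4]
gripper_width: 0.0179
```

```bash
python3 -m jog '[{"claw":10,"x":0.5,"y":0,"z":2,"rx":0,"ry":0,"rz":0},{"claw":10,"x":0,"y":0,"z":2,"rx":0,"ry":0,"rz":0},{"claw":10,"x":0,"y":0,"z":1.5,"rx":0,"ry":0,"rz":0},{"claw":10,"x":0,"y":0,"z":1,"rx":0,"ry":0,"rz":0},{"claw":10,"x":0,"y":0,"z":0.5,"rx":0,"ry":0,"rz":0},{"claw":10,"x":0,"y":0,"z":0,"rx":0,"ry":0,"rz":0},{"claw":10,"x":0,"y":0,"z":0,"rx":0,"ry":0,"rz":0},{"claw":10,"x":0,"y":0,"z":0,"rx":0,"ry":0,"rz":0}]'
python3 -c "
from h import *
for i in range(3):
  get_image('wrist');o=get_obs();print(o['position'].round(4),o['contact_force'].round(2))"
```

```text
t: 10.55
position: [0.5264, 0.1896, 0.1184]
ee_rot: [1.0, 0.016, 0.0, -0.0]
contact_force: [0.1, -1.0, -0.0]
gripper_width: 0.0178
[0.5264 0.1896 0.1184] [-0.31  0.29 -0.33]
[0.5264 0.1896 0.1184] [-1.07 -0.16 -0.73]
[0.5264 0.1896 0.1184] [1.1  0.14 0.07]
```

Contact is about 1.3 N. Now for the trace.

```bash
python3 -m jog '[{"claw":10,"x":1.08,"y":2.72,"z":0,"rx":0,"ry":0,"rz":0},{"claw":10,"x":1.08,"y":2.72,"z":0,"rx":0,"ry":0,"rz":0},{"claw":10,"x":1.08,"y":2.72,"z":0,"rx":0,"ry":0,"rz":0},{"claw":10,"x":1.08,"y":2.72,"z":0,"rx":0,"ry":0,"rz":0},{"claw":10,"x":1.08,"y":2.72,"z":0,"rx":0,"ry":0,"rz":0},{"claw":10,"x":1.08,"y":2.72,"z":0,"rx":0,"ry":0,"rz":0},{"claw":10,"x":1.08,"y":2.72,"z":0,"rx":0,"ry":0,"rz":0},{"claw":10,"x":1.08,"y":2.72,"z":0,"rx":0,"ry":0,"rz":0}]'
python3 -c "
from h import *
for i in range(3):
  get_image('wrist');o=get_obs();print(o['position'].round(4),o['contact_force'].round(2))
print(R.from_quat(o['ee_rot']).as_matrix()[:,0])"
```

```text
t: 11.5
position: [0.5357, 0.1678, 0.1182]
ee_rot: [1.0, 0.016, -0.0, 0.0]
contact_force: [-0.5, 1.4, -0.2]
gripper_width: 0.0178
[0.536  0.1674 0.1183] [0.19 0.16 0.34]
[0.536  0.1675 0.1183] [ 0.15 -0.14  0.18]
[0.536  0.1676 0.1184] [ 0.63 -0.7   0.05]
[9.99468831e-01 3.25836630e-02 6.00978119e-04]
```

```bash
python3 -m jog '[{"claw":10,"x":1.05,"y":2.65,"z":0,"rx":0,"ry":0,"rz":0},{"claw":10,"x":1.05,"y":2.65,"z":0,"rx":0,"ry":0,"rz":0},{"claw":10,"x":1.05,"y":2.65,"z":0,"rx":0,"ry":0,"rz":0},{"claw":10,"x":1.05,"y":2.65,"z":0,"rx":0,"ry":0,"rz":0},{"claw":10,"x":1.05,"y":2.65,"z":0,"rx":0,"ry":0,"rz":0},{"claw":10,"x":1.05,"y":2.65,"z":0,"rx":0,"ry":0,"rz":0},{"claw":10,"x":1.05,"y":2.65,"z":0,"rx":0,"ry":0,"rz":0},{"claw":10,"x":1.05,"y":2.65,"z":0,"rx":0,"ry":0,"rz":0}]'
python3 -c "
from h import *
for i in range(3):
  get_image('wrist');o=get_obs();print(o['position'].round(4),o['contact_force'].round(2))
print(R.from_quat(o['ee_rot']).as_matrix()[:,0])"
```

```text
t: 12.45
position: [0.5448, 0.1469, 0.1183]
ee_rot: [1.0, 0.016, 0.0, 0.0]
contact_force: [-1.8, 0.0, -0.8]
gripper_width: 0.0176
[0.545  0.1465 0.1183] [ 0.6  -0.15 -1.02]
[0.5451 0.1466 0.1183] [-0.04  0.67 -0.04]
[0.5451 0.1467 0.1184] [ 0.49  0.22 -0.27]
[9.99466694e-01 3.26483034e-02 6.44784547e-04]
```

```bash
python3 -m jog '[{"claw":10,"x":-1.13,"y":2.61,"z":0,"rx":0,"ry":0,"rz":0},{"claw":10,"x":-1.13,"y":2.61,"z":0,"rx":0,"ry":0,"rz":0},{"claw":10,"x":-1.13,"y":2.61,"z":0,"rx":0,"ry":0,"rz":0},{"claw":10,"x":-1.13,"y":2.61,"z":0,"rx":0,"ry":0,"rz":0},{"claw":10,"x":-1.13,"y":2.61,"z":0,"rx":0,"ry":0,"rz":0},{"claw":10,"x":-1.13,"y":2.61,"z":0,"rx":0,"ry":0,"rz":0},{"claw":10,"x":-1.13,"y":2.61,"z":0,"rx":0,"ry":0,"rz":0},{"claw":10,"x":-1.13,"y":2.61,"z":0,"rx":0,"ry":0,"rz":0}]'
python3 -c "
from h import *
for i in range(3):
  get_image('wrist');o=get_obs();print(o['position'].round(4),o['contact_force'].round(2))
print(R.from_quat(o['ee_rot']).as_matrix()[:,0])"
```

```text
t: 13.4
position: [0.5363, 0.1258, 0.1183]
ee_rot: [1.0, 0.016, 0.0, -0.0]
contact_force: [0.6, 0.9, 0.6]
gripper_width: 0.0177
[0.5361 0.1254 0.1182] [0.05 0.9  0.45]
[0.5361 0.1254 0.1182] [ 0.17 -0.01  0.7 ]
[0.5361 0.1255 0.1182] [ 0.75 -0.99 -0.02]
[ 9.99466398e-01  3.26564330e-02 -6.90299901e-04]
```

```bash
python3 -m jog '[{"claw":10,"x":-1.07,"y":2.61,"z":0,"rx":0,"ry":0,"rz":0},{"claw":10,"x":-1.07,"y":2.61,"z":0,"rx":0,"ry":0,"rz":0},{"claw":10,"x":-1.07,"y":2.61,"z":0,"rx":0,"ry":0,"rz":0},{"claw":10,"x":-1.07,"y":2.61,"z":0,"rx":0,"ry":0,"rz":0},{"claw":10,"x":-1.07,"y":2.61,"z":0,"rx":0,"ry":0,"rz":0},{"claw":10,"x":-1.07,"y":2.61,"z":0,"rx":0,"ry":0,"rz":0},{"claw":10,"x":-1.07,"y":2.61,"z":0,"rx":0,"ry":0,"rz":0},{"claw":10,"x":-1.07,"y":2.61,"z":0,"rx":0,"ry":0,"rz":0}]'
python3 -m jog '[{"claw":10,"x":-1.07,"y":2.61,"z":0,"rx":0,"ry":0,"rz":0},{"claw":10,"x":-1.07,"y":2.61,"z":0,"rx":0,"ry":0,"rz":0}]'
python3 -c "
from h import *
for i in range(3):
  get_image('wrist');o=get_obs();print(o['position'].round(4),o['contact_force'].round(2))
print(R.from_quat(o['ee_rot']).as_matrix()[:,0])"
```

```text
t: 14.35
position: [0.5284, 0.1046, 0.1183]
ee_rot: [1.0, 0.016, 0.0, -0.0]
contact_force: [0.6, 1.6, -0.4]
gripper_width: 0.0177
t: 14.55
position: [0.5265, 0.0993, 0.1183]
ee_rot: [1.0, 0.016, 0.0, 0.0]
contact_force: [0.2, 1.8, 0.5]
gripper_width: 0.0178
[0.5263 0.099  0.1182] [-0.01  0.13 -0.87]
[0.5262 0.099  0.1182] [-0.41 -0.05 -0.29]
[0.5262 0.0991 0.1182] [ 0.07 -0.07  0.62]
[ 9.99465475e-01  3.26835341e-02 -7.42736559e-04]
```

```bash
python3 -m jog '[{"claw":10,"x":1.05,"y":2.73,"z":0,"rx":0,"ry":0,"rz":0},{"claw":10,"x":1.05,"y":2.73,"z":0,"rx":0,"ry":0,"rz":0},{"claw":10,"x":1.05,"y":2.73,"z":0,"rx":0,"ry":0,"rz":0},{"claw":10,"x":1.05,"y":2.73,"z":0,"rx":0,"ry":0,"rz":0},{"claw":10,"x":1.05,"y":2.73,"z":0,"rx":0,"ry":0,"rz":0},{"claw":10,"x":1.05,"y":2.73,"z":0,"rx":0,"ry":0,"rz":0},{"claw":10,"x":1.05,"y":2.73,"z":0,"rx":0,"ry":0,"rz":0},{"claw":10,"x":1.05,"y":2.73,"z":0,"rx":0,"ry":0,"rz":0}]'
python3 -c "
from h import *
for i in range(3):
  get_image('wrist');o=get_obs();print(o['position'].round(4),o['contact_force'].round(2))"
```

```text
t: 15.5
position: [0.5357, 0.0778, 0.1182]
ee_rot: [1.0, 0.016, -0.0, -0.0]
contact_force: [-0.3, 1.7, 0.4]
gripper_width: 0.0174
[0.536  0.0774 0.1183] [-0.56 -0.   -0.3 ]
[0.536  0.0774 0.1184] [ 0.72  0.06 -1.25]
[0.536  0.0775 0.1184] [-0.36 -0.05  0.22]
```

Still on the line (0.7 mm off at most), so I'll carry on to the red dot and then hold there.

```bash
python3 -m jog '[{"claw":10,"x":0.98,"y":2.7,"z":0,"rx":0,"ry":0,"rz":0},{"claw":10,"x":0.98,"y":2.7,"z":0,"rx":0,"ry":0,"rz":0},{"claw":10,"x":0.98,"y":2.7,"z":0,"rx":0,"ry":0,"rz":0},{"claw":10,"x":0.98,"y":2.7,"z":0,"rx":0,"ry":0,"rz":0},{"claw":10,"x":0.98,"y":2.7,"z":0,"rx":0,"ry":0,"rz":0},{"claw":10,"x":0.98,"y":2.7,"z":0,"rx":0,"ry":0,"rz":0},{"claw":10,"x":0.98,"y":2.7,"z":0,"rx":0,"ry":0,"rz":0},{"claw":10,"x":0.98,"y":2.7,"z":0,"rx":0,"ry":0,"rz":0}]'
python3 -m jog '[{"claw":10,"x":0,"y":0,"z":0,"rx":0,"ry":0,"rz":0},{"claw":10,"x":0,"y":0,"z":0,"rx":0,"ry":0,"rz":0},{"claw":10,"x":0,"y":0,"z":0,"rx":0,"ry":0,"rz":0}]'
python3 - <<'E'
from h import *
o=get_obs();P=o['position'];print(P,o['contact_force'])
c=camera_model('wrist');w9=dict(T=np.array(c['T']),K=np.array(c['K']))
np.savez('w9.npz',**w9)
im=get_image('wrist');cv2.imwrite('pics/9raw.png',im)
u,v=map(int,proj('wrist',P-[0,0,.09]));print(u-60,v-60)
cv2.imwrite('pics/9.png',cv2.resize(im[v-60:v+40,u-60:u+60],None,fx=6,fy=6,interpolation=cv2.INTER_CUBIC))
E
```

```text
t: 16.45
position: [0.5443, 0.0564, 0.1182]
ee_rot: [1.0, 0.016, -0.0, 0.0]
contact_force: [-0.3, 1.3, -0.4]
gripper_width: 0.0179
t: 16.75
position: [0.5444, 0.0564, 0.1184]
ee_rot: [1.0, 0.016, 0.0, 0.0]
contact_force: [0.3, -0.8, -0.4]
gripper_width: 0.0176
[0.54441983 0.05639625 0.11838929] [ 0.26244823 -0.83503401 -0.38483294]
198 132
```

View pics/9.png

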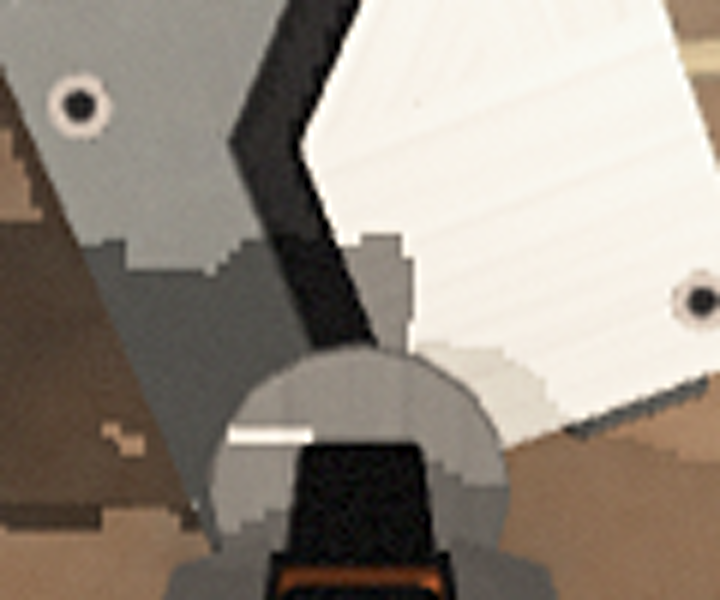

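The disc sits in the picture as it did at the start, so there was no slip, and the tip is at the red end of the seam. Next is to lift slowly and return to the stand.

```bash
python3 -m jog '[{"claw":10,"x":0,"y":0,"z":-2,"rx":0,"ry":0,"rz":0},{"claw":10,"x":0,"y":0,"z":-3,"rx":0,"ry":0,"rz":0},{"claw":10,"x":0,"y":0,"z":-4,"rx":0,"ry":0,"rz":0},{"claw":10,"x":0,"y":0,"z":-15,"rx":0,"ry":0,"rz":0},{"claw":10,"x":0,"y":0,"z":-25,"rx":0,"ry":0,"rz":0},{"claw":10,"x":0,"y":0,"z":-30,"rx":0,"ry":0,"rz":0},{"claw":10,"x":0,"y":0,"z":-25,"rx":0,"ry":0,"rz":0},{"claw":10,"x":0,"y":0,"z":-14,"rx":0,"ry":0,"rz":0}]'
python3 -m jog '[{"claw":10,"x":0,"y":15,"z":0,"rx":0,"ry":0,"rz":0},{"claw":10,"x":0,"y":25,"z":0,"rx":0,"ry":0,"rz":0},{"claw":10,"x":0,"y":25,"z":0,"rx":0,"ry":0,"rz":0},{"claw":10,"x":0,"y":25,"z":0,"rx":0,"ry":0,"rz":0},{"claw":10,"x":0,"y":25,"z":0,"rx":0,"ry":0,"rz":0},{"claw":10,"x":0,"y":25,"z":0,"rx":0,"ry":0,"rz":0},{"claw":10,"x":0,"y":20,"z":0,"rx":0,"ry":0,"rz":0},{"claw":10,"x":0,"y":0,"z":0,"rx":0,"ry":0,"rz":0}]'
python3 - <<'E'
from h import *
for i in range(4): get_image('wrist')
o=get_obs();Rm=R.from_quat(o['ee_rot']).as_matrix();print(o['position'],Rm.round(4),Rm.T@(np.array([.548,-.1076,.150])-o['position'])*1e3)
E
```

```text
t: 17.6
position: [0.5453, 0.0566, 0.24]
ee_rot: [1.0, 0.016, 0.002, 0.0]
contact_force: [1.4, -0.7, -1.5]
gripper_width: 0.0177
t: 18.4
position: [0.5483, -0.1059, 0.2344]
ee_rot: [1.0, 0.015, -0.001, -0.0]
contact_force: [-0.7, -0.2, -2.1]
gripper_width: 0.0174
[ 0.54896102 -0.10267464  0.23547959] [[ 9.994e-01  3.330e-02 -1.300e-03]
 [ 3.330e-02 -9.994e-01  7.000e-04]
 [-1.200e-03 -7.000e-04 -1.000e+00]] [-1.0181555   4.95396773 85.47727841]
```

```bash
python3 -m jog '[{"claw":10,"x":-1,"y":4.5,"z":0,"rx":0,"ry":0,"rz":0},{"claw":10,"x":0,"y":0,"z":10,"rx":0,"ry":0,"rz":0},{"claw":10,"x":0,"y":0,"z":15,"rx":0,"ry":0,"rz":0},{"claw":10,"x":0,"y":0,"z":15,"rx":0,"ry":0,"rz":0},{"claw":10,"x":0,"y":0,"z":15,"rx":0,"ry":0,"rz":0},{"claw":10,"x":0,"y":0,"z":15,"rx":0,"ry":0,"rz":0},{"claw":10,"x":0,"y":0,"z":10,"rx":0,"ry":0,"rz":0},{"claw":10,"x":0,"y":0,"z":5,"rx":0,"ry":0,"rz":0}]'
python3 - <<'E'
from h import *
for i in range(3): get_image('wrist')
o=get_obs();Rm=R.from_quat(o['ee_rot']).as_matrix();print(o['position'],o['contact_force'],Rm.T@(np.array([.548,-.1076,.1263])-o['position'])*1e3)
E
```

```text
t: 19.4
position: [0.5479, -0.1074, 0.1495]
ee_rot: [1.0, 0.016, -0.001, -0.0]
contact_force: [0.6, 0.2, -1.6]
gripper_width: 0.0177
[ 0.54869594 -0.10780709  0.15126647] [-0.16759861  0.15334002 -1.74039664] [-0.69090145 -0.23010164 24.96641097]
```

```bash
python3 -m jog '[{"claw":10,"x":-0.5,"y":0,"z":7,"rx":0,"ry":0,"rz":0},{"claw":10,"x":0,"y":0,"z":7,"rx":0,"ry":0,"rz":0},{"claw":10,"x":0,"y":0,"z":5,"rx":0,"ry":0,"rz":0},{"claw":10,"x":0,"y":0,"z":3,"rx":0,"ry":0,"rz":0},{"claw":10,"x":0,"y":0,"z":2,"rx":0,"ry":0,"rz":0},{"claw":10,"x":0,"y":0,"z":0.5,"rx":0,"ry":0,"rz":0},{"claw":10,"x":0,"y":0,"z":0,"rx":0,"ry":0,"rz":0},{"claw":10,"x":0,"y":0,"z":0,"rx":0,"ry":0,"rz":0}]'
```

```text
t: 20.35
position: [0.5483, -0.1079, 0.127]
ee_rot: [1.0, 0.016, 0.0, 0.0]
contact_force: [0.8, -0.0, -1.0]
gripper_width: 0.0174
```

```bash
python3 -m jog '[{"claw":10,"x":0,"y":0,"z":0.6,"rx":0,"ry":0,"rz":0},{"claw":10,"x":0,"y":0,"z":0,"rx":0,"ry":0,"rz":0},{"claw":20,"x":0,"y":0,"z":0,"rx":0,"ry":0,"rz":0},{"claw":24,"x":0,"y":0,"z":0,"rx":0,"ry":0,"rz":0},{"claw":30,"x":0,"y":0,"z":0,"rx":0,"ry":0,"rz":0},{"claw":40,"x":0,"y":0,"z":0,"rx":0,"ry":0,"rz":0},{"claw":60,"x":0,"y":0,"z":0,"rx":0,"ry":0,"rz":0},{"claw":60,"x":0,"y":0,"z":0,"rx":0,"ry":0,"rz":0}]'
python3 -m jog '[{"claw":60,"x":0,"y":0,"z":0,"rx":0,"ry":0,"rz":0},{"claw":60,"x":0,"y":0,"z":-5,"rx":0,"ry":0,"rz":0},{"claw":60,"x":0,"y":0,"z":-15,"rx":0,"ry":0,"rz":0},{"claw":60,"x":0,"y":0,"z":-20,"rx":0,"ry":0,"rz":0},{"claw":60,"x":0,"y":0,"z":-25,"rx":0,"ry":0,"rz":0},{"claw":60,"x":0,"y":0,"z":-25,"rx":0,"ry":0,"rz":0},{"claw":60,"x":0,"y":0,"z":-25,"rx":0,"ry":0,"rz":0},{"claw":60,"x":0,"y":0,"z":-20,"rx":0,"ry":0,"rz":0}]'
python3 -m jog '[{"claw":60,"x":0,"y":-20,"z":0,"rx":0,"ry":0,"rz":0},{"claw":60,"x":0,"y":-20,"z":0,"rx":0,"ry":0,"rz":0},{"claw":60,"x":0,"y":-20,"z":0,"rx":0,"ry":0,"rz":0},{"claw":60,"x":0,"y":-15,"z":0,"rx":0,"ry":0,"rz":0},{"claw":60,"x":0,"y":0,"z":0,"rx":0,"ry":0,"rz":0},{"claw":60,"x":0,"y":0,"z":0,"rx":0,"ry":0,"rz":0}]'
python3 - <<'E'
from h import *
o=get_obs();print(o['position'])
c=camera_model('wrist');np.savez('w10.npz',T=c['T'],K=c['K'])
im=get_image('wrist');u,v=map(int,proj('wrist',(.547,-.106,.12)));print(u-70,v-60)
cv2.imwrite('pics/10.png',cv2.resize(im[v-60:v+50,u-70:u+70],None,fx=5,fy=5,interpolation=cv2.INTER_CUBIC))
E
```

```text
t: 21.15
position: [0.5481, -0.1078, 0.1262]
ee_rot: [1.0, 0.016, 0.0, 0.0]
contact_force: [1.1, -0.7, 0.7]
gripper_width: 0.0508
t: 21.95
position: [0.5487, -0.108, 0.2646]
ee_rot: [1.0, 0.016, 0.002, 0.001]
contact_force: [-0.8, -0.5, -0.1]
gripper_width: 0.0601
t: 22.55
position: [0.5458, -0.033, 0.2617]
ee_rot: [1.0, 0.017, 0.0, 0.0]
contact_force: [0.1, -0.4, -0.3]
gripper_width: 0.0599
[ 0.54576596 -0.03298285  0.26168548]
187 174
```

View pics/10.png

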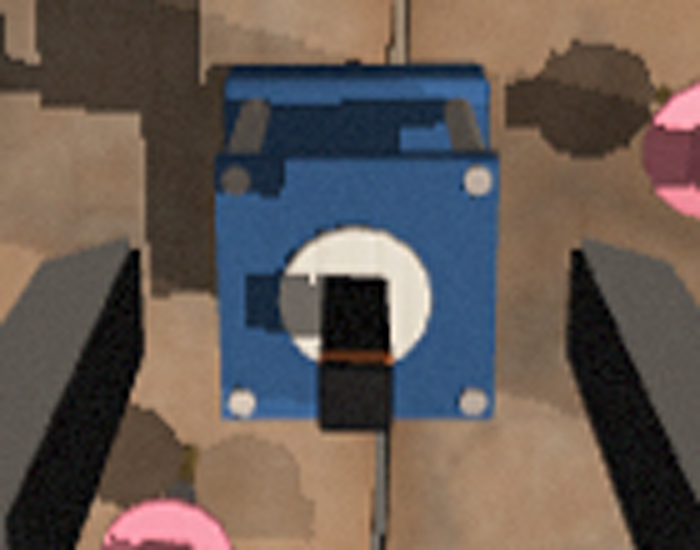

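The probe hangs centred and upright as before: disc centre at (356,300), with pins at (236,180), (478,181), (243,404) and (473,402). The fingers are clear, so I'll hand in.

```bash
python3 -c "
from rig import *
print(finish_job())"
```

```text
the job is handed in; nothing more can be done
None
```

I took the black-handled probe from the blue stand and guided its tip along the whole seam from the green dot to the red one. Then I hung it back in the stand and handed the job in at about 22.6 s of robot time; no verdict is reported.

- **Trace:** the speed along the seam was about 2.9 cm/s, with brief stops between moves. Each check put the probe within about 1 mm of the planned line. The spring was pressed about 3 mm, roughly 1.5 N. The force sensor's noise is nearly as large as that, so light contact rests mainly on the steady height reading.
- **Last check:** the final wrist picture shows the disc centred flat on the stand's top, the handle upright, and the open gripper clear of it. I did not photograph the other tools again afterwards, but no unexpected contact force showed up.
- **Disagreement:** the fixed side camera placed the plate and stand about 5–6 mm off in x from the wrist camera. I went by the wrist camera. Its second look at the green dot agreed within 0.2 mm, and the seam's start corners within about 1 mm. One plate corner was off by about 2.5 mm.

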